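# Click a test cartridge into a slope-front field analyser

### The job

Load the test cartridge into the analyser: slip the tongue at its toe under the lip at the low end of the sloping bay, then press its heel down until the spring catch snaps over it and the cartridge is fully home. Press firmly but do not ram it, and leave the other things on the bench as they stand.

Things in the scene. Friction and masses are not known exactly. Their poses are not given: they have to be found in the camera images.
- cartridge: White test cartridge, teal fin and thumb pad, loose, about 60 g, flat on the bench top side up, toe roughly to the robot's left. Origin: centre of its underside; x runs from toe to heel, z up. Main block: x -46 to +42, y -26 to +26, z 0 to 12 mm. Toe tongue: x -58 to -46, y -18 to +18, z 0 to 4. Heel step, over which the catch snaps: x +42 to +48, y -26 to +26, z 0 to 7.
- cartridge_fin (a point): Centre of the teal grip fin across the cartridge's top, at x -9, y 0, z +21 of its frame. The fin is 10 mm thick along x (grip it along x), 40 mm wide along y, and stands from z 12 to 30.
- cartridge_pad (a point): Centre of the ribbed teal thumb pad on the cartridge's top, where it is pressed: x +20, y 0, z +12 of its frame. The pad reaches from x +3 to +37 and y -19 to +19.
- cartridge_tongue (a point): Underside of the tongue's tip: x -58, y 0, z 0 of the cartridge's frame.
- cartridge_heel (a point): Underside of the cartridge near the heel: x +42, y 0, z 0 of its frame.
- bay: Loading bay in the analyser's top, rising from its front at 24 degrees. The frame is that of a fully home cartridge: origin on the bay floor, x uphill, z square out of the slope. Floor z 0, from the low end wall at x -58.5 to the catch. Cheeks at y -28 and +28 (2 mm play a side), upright to z 4.5, then flaring to y +-31.5 at z 8, the level of the top around the bay.
- bay_lip (a point): Middle of the fixed lip's edge over the low end of the bay: x -51, y 0, z +7.4 of its frame. Its underside slopes from 7.4 mm above the floor here to 5.2 mm at the end wall x -58.5; its top is at most 11 high, y -25 to +25. The tongue goes in here first with the heel raised, about 15 degrees steeper than the slope (39 from level); then the heel swings down.
- catch_nose (a point): Underside of the tip of the closed catch's nose: bay x +43.2, y 0, z +7.8. The nose is 26 mm wide; its ramp rises uphill from z 9.4 at the tip to x +50, z 20; a thumb tab 32 mm wide goes on to x +61, z 24. A cartridge let go with its tongue under the lip rests with its heel on this ramp, 6 to 10 degrees above home.
- catch (a joint): Teal spring catch at the uphill end of the bay, rad. 0: closed, nose over the heel step. It grows as the nose is pushed uphill (pivot at bay x +46, z -24), to 0.35 at most. The heel coming down pushes it to about 0.15, then it snaps back to 0; that takes some 6 to 15 N on the thumb pad, square to the slope.
- contacts (a joint): Sprung contact block in the bay floor (bay x +5 to +19, y -14 to +14), m: 0 when 2 mm proud of the floor, 0.002 when flush. It pushes the cartridge up with 1.4 to 2.3 N, so only the catch holds it home.
- analyser: Pale grey bench analyser, fixed, 140 mm wide, 185 deep, 30 high at the front (its -x side, turned to the robot's left) and 112 at the back, dark flat display at the top of the slope above the catch. Origin: centre of its underside; x towards its back. The bay's origin is at x -23.4, y 0, z +52 mm of this frame.
- petri_dish: Round culture dish with a tan filling, loose, 60 mm across, 15 high; origin at the centre of its underside. Leave it alone.
- sample_vial: Small clear vial with a white cap, loose, 20 mm across, 48 high; origin at the centre of its underside. Leave it alone.
- brown_bottle: Brown reagent bottle with a black cap, loose, 38 mm across, 76 high; origin at the centre of its underside. Leave it alone.

How it is judged (in metres and radians):
At the end, for the whole second after the job is handed in: The cartridge lies at rest fully home in the bay: tongue under the lip and heel under the catch, both ends of its underside within 2.5 mm of the bay floor, within 3 mm of home along the bay and 4 mm across it, and the catch closed over the heel (under 0.05 rad) (z of each of cartridge_heel, cartridge_tongue in the frame of bay below 0.0025 m and x of cartridge in the frame of bay between -0.003 and 0.003 m and y of cartridge in the frame of bay between -0.004 and 0.004 m and value of joint catch below 0.05 rad and linear speed of cartridge below 0.02 m/s); the robot touches nothing.
It fails at once if the petri dish is moved more than 3 cm (distance of petri_dish from where it was at the start of the episode above 0.03 m).
It fails at once if the sample vial is moved more than 3 cm or tipped over (distance of sample_vial from where it was at the start of the episode above 0.03 m or angle between sample_vial's own z axis and vertical above 0.6 rad).
It fails at once if the brown bottle is moved more than 3 cm or tipped over (distance of brown_bottle from where it was at the start of the episode above 0.03 m or angle between brown_bottle's own z axis and vertical above 0.6 rad).
It fails at once if the cartridge is rammed into the analyser with more than 60 N (contact force between cartridge and analyser above 60 N).
It also fails if it takes over 51 s, if anything falls off the work surface, if the arm or the gripper's body presses on something with over 40 N, if the wrist force passes 120 N, or if a joint passes its speed limit or range.

### The arm

A 6-joint arm with a two-finger parallel gripper is mounted at the origin on the work surface; the furniture and walls round the work are solid. World frame = base frame: x ahead of the robot, y to its left, z up, the work surface at z = 0. Lengths are in m, angles in degrees, forces in N, time in s.
With the tool pointing down it reaches from about 0.25 to 0.725 m from the base axis. Payload 9.7 kg.
Tool frame: the origin (TCP) lies midway between the tips of the shut fingers; the grasp point (between the pads) lies bot.hold_point_z behind it (bot.hold_point_z is the distance from the TCP to the grasp point, in m); z points along the fingers, y is the line along which they close (so a half turn about z gives the same grasp; the last joint's range is limited). The gripper opens to 85 mm and grips with 20 to 120 N. Pads are 22 mm wide; open, the fingers measure 114 mm over their backs; the gripper's body (76 mm by 85 mm) begins 54 mm behind the grasp point. The pads swing forward as they close: fully open they stand 13 mm farther back than shut.
Start: joints at [74.083, 4.979, 10.078, 95.1, 0, 90], TCP at [0.151, 0.529, 0.231] pointing down, gripper open.
Joint ranges: [-179.16, 179.16], [-48.56, 103.87], [-65.8, 70.77], [-126.05, 130.52], [-82.76, 87.17], [-180, 180]. Speed limits (degrees/s): [127.2, 127.2, 147.25, 180, 180, 180].

### API

Orientations are given as [roll, pitch, yaw] about the fixed x, y, z axes, in that order (R = Rz(yaw) Ry(pitch) Rx(roll)).
In Python, from workcell import bot, camera, camera_model, ticket gives the robot as it stands.
- The arm moves only by the tool send_rows, never from a script. Its argument "targets" is text: rows parted by semicolons, each of 5 numbers parted by spaces: the shift along the tool's x, y, z in mm, then the turn about the tool's z in degrees, then the closure in counts, from 0 (fully open) to 255 (shut). A call has 1 to 20 rows; each row is the pose to reach, as a shift and turn from the pose commanded when the call began, along the tool's axes at that moment; what a row does not reach only later rows make up. A row lasts 1/8 s, in which the tool goes at most 62.5 mm and 10.7 degrees, less where a joint would pass 70% of its speed; a pose out of reach is approached as far as the arm can. A call with a gripper value outside its range is refused whole. The fingers move at their own pace and stop on an object; "newtons" is the grip in N (left out, the last holds). Time passes only in rows, so rows that repeat a pose let the fingers close. It gives the time, the measured TCP pose, the force, the opening and the grip force at its end, in the units of the state.
- bot.get_obs(): the state, without advancing time (a new reading comes with each control period).
- camera(name): name is "scene" or "top"; returns the picture (400x640x3 uint8, blue, green, red); there is no depth.
- camera_model(name): a dict with "K" (3x3 intrinsics, pixels), "pose" (4x4, takes a point from camera to world coordinates). Camera axes: x right, y down, z forward; pixel columns grow to the right and rows downward; lengths in m; the calibration is good to about 2 mm. A picture is of the moment at which its call begins. camera_model takes no time and is no camera call.
- ticket.job_done(): hands the job in; it is judged then, once.
The state is a dict: "time": time; "q": joint angles; "qd": joint speeds; "joint_efforts": joint torques, N m; "ee_pos": TCP position; "tcp_rot": TCP orientation; "wrist_force": force on the tool from outside, world axes, zero at the start; "torque": the same for the moment, N m; "opening": finger opening in m; "grasp_force": force on a finger pad.
Only numpy, scipy, OpenCV 4.12 (cv2) and the standard library are available. Lean on these libraries where they do the work, as an engineer would, in place of code of your own. Each camera call takes 0.05 s, during which the arm holds its last target. There are 200 camera calls.

## Working session

There is one attempt and no reset: what is moved stays moved. The work goes in short steps, Python scripts to look and compute and a tool call to move; the robot and the scene stay as the last step left them, time stands still between calls to the robot, and variables do not carry over. Pictures are saved under pics/ and viewed, at most 12 in all, crops included, and the job is handed in when it is done.

Besides the shell and the picture viewer there is one more tool, called after "Request:" as name(argument=value, ...) on one line, values as JSON. send_rows: Moves the arm, as the interface text tells. Its arguments: {"type":"object","properties":{"targets":{"type":"string"},"newtons":{"type":"number"}},"required":["targets"]}

```bash
mkdir -p pics; ls; python3 - <<'E'
from workcell import bot,camera,camera_model,ticket
import cv2,numpy as np
for n in("top","scene"):
    cv2.imwrite(f"pics/{n}0.png",camera(n)); m=camera_model(n); print(n,np.round(m["K"],1).tolist(),np.round(m["pose"],4).tolist())
print(bot.get_obs(),bot.hold_point_z)
E
```

```text
pics
top [[422.3, 0.0, 321.5], [0.0, 422.3, 204.3], [0.0, 0.0, 1.0]] [[-0.023, -0.9962, 0.0846, 0.4215], [-0.9997, 0.0225, -0.0064, 0.0662], [0.0044, -0.0847, -0.9964, 1.129], [0.0, 0.0, 0.0, 1.0]]
scene [[468.8, 0.0, 324.4], [0.0, 468.8, 199.5], [0.0, 0.0, 1.0]] [[0.4629, -0.6738, 0.5759, -0.1449], [-0.8864, -0.3558, 0.2962, -0.2882], [0.0053, -0.6476, -0.7619, 0.9488], [0.0, 0.0, 0.0, 1.0]]
{'time': 0.1, 'q': array([7.40827073e+01, 5.00844899e+00, 1.00399281e+01, 9.50985036e+01,
       1.58283821e-04, 8.99995880e+01]), 'qd': array([ 0.02114167, -0.02561858,  0.01563258,  0.05834125,  0.0357599 ,
       -0.04980454]), 'joint_efforts': array([-5.91487060e-04, -5.21561873e+01,  4.65651798e+01,  1.59554800e-02,
       -8.74464422e-05,  3.41898094e-06]), 'ee_pos': array([0.15078392, 0.52872823, 0.23065752]), 'tcp_rot': array([-1.79932975e+02, -1.58765685e-04,  1.64083119e+02]), 'wrist_force': array([-0.1938281 ,  0.30042667, -0.48950452]), 'torque': array([-0.02953529, -0.00049666,  0.03417625]), 'grasp_force': 0.0, 'opening': 0.08560200397241706} 0.0187
```

View pics/top0.png

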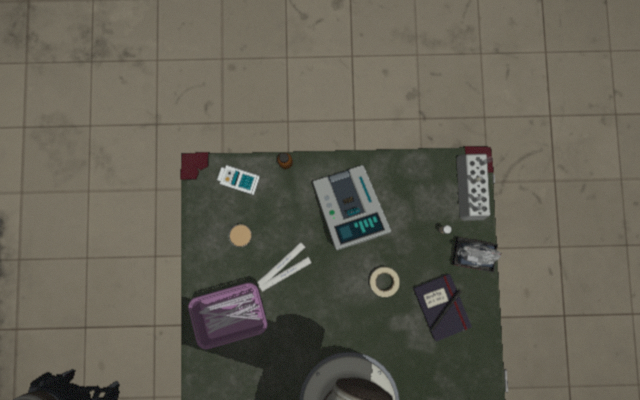

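View pics/scene0.png

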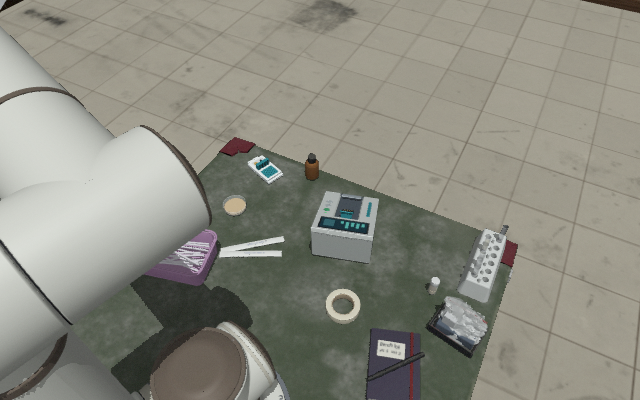

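```bash
python3 - <<'E'
import cv2,numpy as np
t=cv2.imread("pics/top0.png");s=cv2.imread("pics/scene0.png")
def c(im,x,y,w,h,k):return cv2.resize(im[y:y+h,x:x+w],None,fx=k,fy=k,interpolation=cv2.INTER_CUBIC)
# canvases 800x600: top row = top cam, bottom = scene cam
a=np.zeros((600,800,3),np.uint8)
p=c(t,210,155,60,45,6.5);a[:p.shape[0],:p.shape[1]]=p      # cart top
p=c(t,305,158,90,95,4.2);p=c(t,308,160,88,92,4.5)[:, :];a[0:300,400:796]=p[:300]
cv2.imwrite("pics/cropA.png",np.hstack([c(t,210,155,57,90,6.5),c(t,306,158,62*1,90,6.5)])[:600,:800])
cv2.imwrite("pics/cropB.png",np.hstack([c(s,242,148,46,80,8)[:600],c(s,308,186,72,80,8)[:600]])[:600,:][:, :])
for n in"AB":print(cv2.imread(f"pics/crop{n}.png").shape)
# analyser and cart separate at exact scales
cv2.imwrite("pics/c1.png",np.hstack([c(t,308,160,86,92,6.5)[:598],np.zeros((598,8,3),np.uint8)]))
x=np.zeros((600,800,3),np.uint8)
p=c(s,308,186,76,80,6);x[:480,:456]=p;p=c(s,244,150,42,36,8);x[:288,460:796]=p;p=c(t,214,158,48,38,7);x[300:566,460:796]=p
cv2.imwrite("pics/c2.png",x)
E
```

```text
(585, 773, 3)
(600, 944, 3)
```

View pics/c1.png

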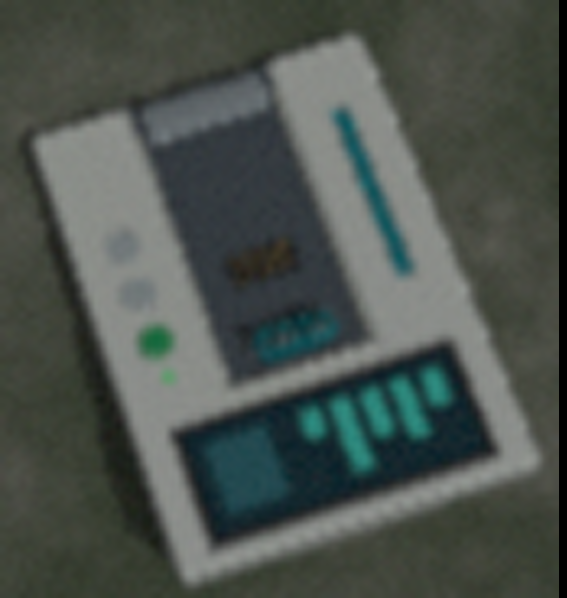

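View pics/c2.png

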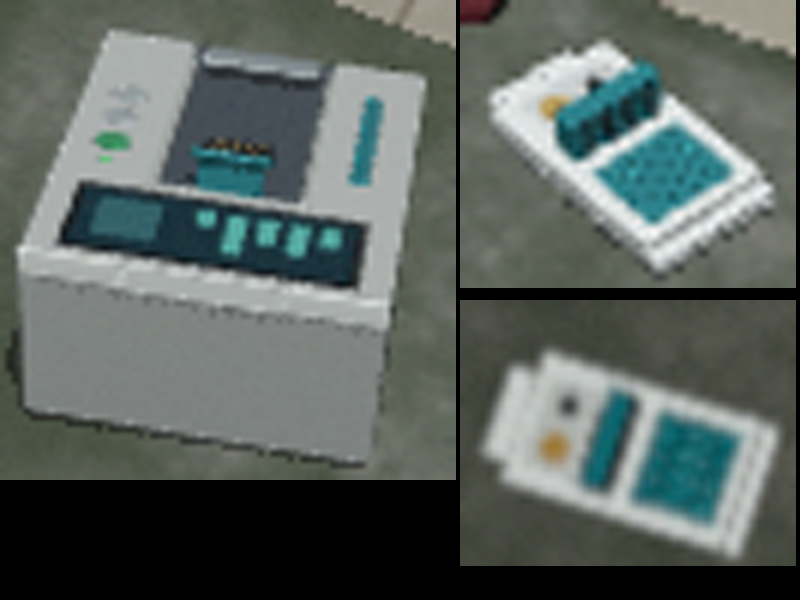

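```bash
cat > h.py <<'E'
import numpy as np,cv2
from scipy.optimize import least_squares
from scipy.spatial.transform import Rotation as R
from workcell import camera_model
M={n:camera_model(n) for n in("top","scene")}
def proj(n,P):
    P=np.atleast_2d(P);T=np.linalg.inv(M[n]["pose"]);q=P@T[:3,:3].T+T[:3,3];q=q@M[n]["K"].T
    return q[:,:2]/q[:,2:]
def pose3(p):
    T=np.eye(4);T[:3,:3]=R.from_euler("z",p[2]).as_matrix();T[:2,3]=p[:2];return T
def ap(T,P): return np.atleast_2d(P)@T[:3,:3].T+T[:3,3]
c,s=np.cos(np.radians(24)),np.sin(np.radians(24))
B=np.array([[c,0,-s,-.0234],[0,1,0,0],[s,0,c,.052],[0,0,0,1]])
def fit(obs,p0,bias=False):
    def f(p):
        r=[]
        for n,u,P in obs: r.append(proj(n,ap(pose3(p),np.array(P)/1000))[0]-u)
        return np.ravel(r)
    o=least_squares(f,p0,loss="soft_l1",f_scale=.5);return o.x,f(o.x).reshape(-1,2)
E
cat > fit0.py <<'E'
from h import *
def px(u,v,k,ox,oy,X=0,Y=0): return np.array([(u-X+.5)/k-.5+ox,(v-Y+.5)/k-.5+oy])
A=lambda u,v:px(u,v,6.5,308,160); As=lambda u,v:px(u,v,6,308,186)
Ct=lambda u,v:px(u,v,7,214,158,460,300); Cs=lambda u,v:px(u,v,8,244,150,460,0)
an=[("top",A(33,137),(-92.5,-70,30)),("top",A(352,35),(-92.5,70,30)),("top",A(188,585),(92.5,-70,112)),("top",A(540,462),(92.5,70,112)),
("scene",As(110,30),(-92.5,-70,30)),("scene",As(425,75),(-92.5,70,30)),("scene",As(25,410),(92.5,-70,0)),("scene",As(365,465),(92.5,70,0)),("scene",As(20,250),(92.5,-70,112)),("scene",As(388,303),(92.5,70,112))]
ca=[("top",Ct(545,350),(-46,26,12)),("top",Ct(503,480),(-46,-26,12)),("top",Ct(517,368),(-58,18,4)),("top",Ct(485,455),(-58,-18,4)),("top",Ct(778,430),(48,26,7)),("top",Ct(735,555),(48,-26,7)),
("top",Ct(665,410),(3,19,12)),("top",Ct(742,432),(37,19,12)),("top",Ct(715,525),(37,-19,12)),("top",Ct(632,505),(3,-19,12)),
("scene",Cs(595,165),(3,-19,12)),("scene",Cs(680,122),(3,19,12)),("scene",Cs(735,172),(37,19,12)),("scene",Cs(655,222),(37,-19,12)),("scene",Cs(775,190),(48,26,7)),("scene",Cs(660,270),(48,-26,0))]
for nm,o,p0 in(("an",an,(.5,.05,-2.8)),("cart",ca,(.6,.3,-1.87))):
    for sel in("both","top","scene"):
        oo=[k for k in o if sel in("both",k[0])]
        p,r=fit(oo,p0);print(nm,sel,np.round(p[:2]*1000,1),round(np.degrees(p[2]),2))
        if sel=="both":
            print(np.round(r,1).tolist())
            if nm=="an":pa=p
            else:pc=p
np.savez("fit.npz",pa=pa,pc=pc)
print("bay yaw",np.degrees(pa[2]));T=pose3(pa)@B;print("bay origin",T[:3,3])
E
python3 fit0.py
```

```text
an both [509.9 -12.1] -162.95
[[-0.3, -0.1], [1.1, -1.0], [-0.6, -1.2], [0.4, -0.7], [-0.9, -0.1], [-0.1, 0.0], [-0.8, 1.3], [0.3, 1.3], [-0.8, -0.0], [0.4, 0.7]]
an top [507.8 -11.7] -162.68
an scene [511.9 -12.1] -163.19
cart both [588.6 277.3] -108.61
[[0.0, 0.1], [-0.1, -0.0], [-0.5, -0.4], [-0.1, -0.2], [0.5, -0.6], [0.6, -0.1], [-0.5, -0.6], [0.6, 0.0], [0.1, 0.3], [-0.2, -0.6], [-0.7, 1.4], [-0.6, 0.0], [0.4, 0.2], [-0.3, 0.8], [-0.0, -0.0], [0.0, 1.3]]
cart top [588.  277.3] -108.87
cart scene [592.2 277.5] -111.27
bay yaw -162.95239538201753
bay origin [ 0.53231857 -0.00527813  0.052     ]
```

```bash
cat >> h.py <<'E'
def go(p,yaw):
    "shift (mm) along tool axes and turn from the present pose to TCP p (m), yaw (deg), tool down"
    from workcell import bot
    o=bot.get_obs();Rt=R.from_euler("xyz",o["tcp_rot"],degrees=True)
    d=Rt.inv().apply(np.array(p)-o["ee_pos"])*1000
    t=-((yaw-o["tcp_rot"][2]+180)%360-180)
    print("shift",np.round(d,1),"turn",round(t,1),"| t",round(o["time"],2),"q6",round(o["q"][5],1),"F",np.round(o["wrist_force"],1),"open",round(o["opening"]*1000,1))
E
python3 - <<'E'
from h import *
f=np.load("fit.npz");pc=f["pc"]
fin=ap(pose3(pc),[-.009,0,.021])[0];print(fin)
go([fin[0],fin[1],.090],np.degrees(pc[2])+180)
E
```

```text
[0.59145149 0.28581961 0.021     ]
shift [-490.4 -112.6  140.8] turn 92.7 | t 0.1 q6 90.0 F [-0.2  0.3 -0.5] open 85.6
```

Request:
send_rows(targets="-490.4 -112.6 80 92.7 0;-490.4 -112.6 80 92.7 0;-490.4 -112.6 80 92.7 0;-490.4 -112.6 80 92.7 0;-490.4 -112.6 80 92.7 0;-490.4 -112.6 80 92.7 0;-490.4 -112.6 80 92.7 0;-490.4 -112.6 80 92.7 0;-490.4 -112.6 80 92.7 0;-490.4 -112.6 80 92.7 0;-490.4 -112.6 141 92.7 0;-490.4 -112.6 141 92.7 0;-490.4 -112.6 141 92.7 0", newtons=30)

```text
time: 1.72
ee_pos: [0.5915, 0.287, 0.0926]
tcp_rot: [179.9, -0.1, 71.5]
wrist_force: [0.3, 0.0, 0.2]
opening: 0.0853
grasp_force: 0.0
```

```bash
python3 - <<'E'
from h import *
f=np.load("fit.npz");pc=f["pc"]
fin=ap(pose3(pc),[-.009,0,.021])[0]
go([fin[0],fin[1],.0165],np.degrees(pc[2])+180)
from workcell import bot;print(bot.get_obs()["ee_pos"])
E
```

```text
shift [-1.2  0.2 76. ] turn 0.1 | t 1.73 q6 134.4 F [0.3 0.  0.2] open 85.3
[0.59152061 0.28696087 0.09255016]
```

Request:
send_rows(targets="0 0 40 0 0;0 0 65 0 0;0 0 73 0 0;0 0 73 0 0;0 0 73 0 120;0 0 73 0 200;0 0 73 0 255;0 0 73 0 255;0 0 73 0 255;0 0 73 0 255;0 0 73 0 255;0 0 73 0 255", newtons=30)

```text
time: 3.22
ee_pos: [0.592, 0.2863, 0.0184]
tcp_rot: [179.9, -0.1, 71.4]
wrist_force: [-1.3, -0.2, 5.6]
opening: 0.0388
grasp_force: 30.3
```

```bash
python3 - <<'E'
from h import *
f=np.load("fit.npz");pa=f["pa"]
P=ap(pose3(pa),[.0925+.045,0,0])[0];print(P)
go([P[0],P[1],.200],np.degrees(pa[2])+360)
E
```

```text
[ 0.37848827 -0.05244857  0.        ]
shift [-389.   -94.  -182.1] turn -125.7 | t 3.23 q6 134.4 F [-1.3 -0.2  5.6] open 38.8
```

Request:
send_rows(targets="0 0 -30 0 255;0 0 -80 0 255;0 0 -140 0 255;0 0 -182 0 255;-60 -14 -182 -10 255;-120 -29 -182 -21 255;-180 -43 -182 -32 255;-230 -56 -182 -43 255;-280 -68 -182 -54 255;-320 -77 -182 -65 255;-350 -85 -182 -76 255;-380 -92 -182 -87 255;-389 -94 -182 -98 255;-389 -94 -182 -109 255;-389 -94 -182 -120 255;-389 -94 -182 -125.7 255;-389 -94 -182 -125.7 255;-389 -94 -182 -125.7 255")

```text
time: 5.48
ee_pos: [0.3782, -0.0525, 0.1993]
tcp_rot: [180.0, -0.0, -163.1]
wrist_force: [-0.7, 0.3, -1.1]
opening: 0.0387
grasp_force: 30.6
```

```bash
python3 - <<'E'
from h import *
f=np.load("fit.npz");pa=f["pa"]
P=ap(pose3(pa),[.0925+.045,0,0])[0]
go([P[0],P[1],.136-.0065],np.degrees(pa[2])+360)
from workcell import camera
s=camera("scene");cv2.imwrite("pics/s1.png",s)
u=proj("scene",[P[0],P[1],.18])[0];print(u)
x,y=(u-[65,60]).astype(int);y=max(y,0)
cv2.imwrite("pics/s1c.png",cv2.resize(s[y:y+110,x:x+140],None,fx=5,fy=5,interpolation=cv2.INTER_CUBIC))
E
```

```text
shift [-0.3 -0.1 69.8] turn -0.1 | t 5.47 q6 -24.8 F [-0.7  0.3 -1.1] open 38.7
[338.70447076 229.5968128 ]
```

View pics/s1c.png

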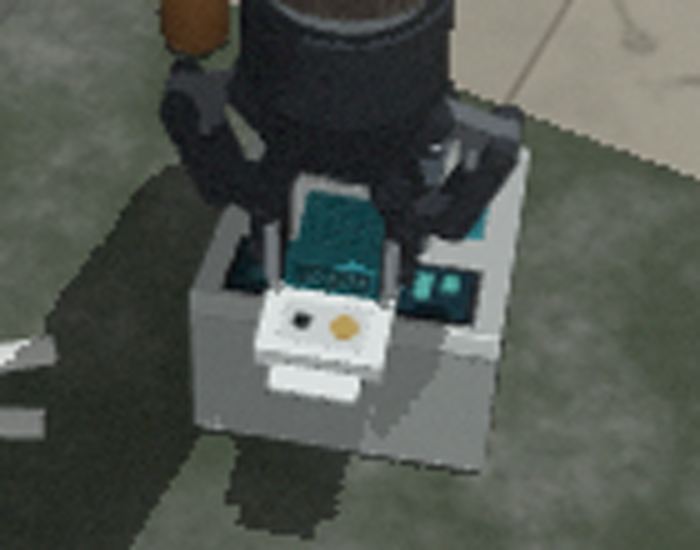

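Request:
send_rows(targets="0 0 40 0 255;0 0 64 0 255;0 0 67 0 255;0 0 70 0 255;0 0 73 0 255;0 0 76 0 255;0 0 79 0 255")

```text
time: 6.4
ee_pos: [0.3783, -0.0528, 0.1212]
tcp_rot: [-179.9, 0.0, -162.9]
wrist_force: [-4.2, -1.6, 6.3]
opening: 0.0389
grasp_force: 32.0
```

Request:
send_rows(targets="0 0 3 0 255;0 0 6 0 255;0 0 9 0 255;0 0 12 0 255;0 0 15 0 255;0 0 18 0 255;0 0 21 0 255;0 0 21 0 255")

```text
time: 7.4
ee_pos: [0.3784, -0.0527, 0.0996]
tcp_rot: [-180.0, 0.0, -162.9]
wrist_force: [-2.5, -1.8, 4.3]
opening: 0.0388
grasp_force: 35.1
```

```bash
python3 - <<'E'
from h import *
from workcell import camera,bot
s=camera("scene");x,y=270,160
cv2.imwrite("pics/s2c.png",cv2.resize(s[y:y+110,x:x+140],None,fx=5,fy=5,interpolation=cv2.INTER_CUBIC))
E
```

```text
(no output)
```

View pics/s2c.png

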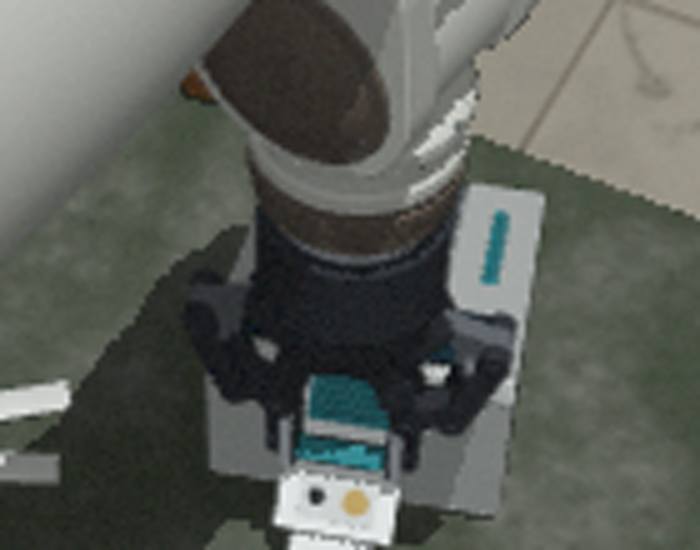

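```bash
cat >> h.py <<'E'
f=np.load("fit.npz");TB=pose3(f["pa"])@B;YB=np.degrees(f["pa"][2])
PIV=np.array([-.009,0,.025]);DT=.0065   # pivot in cartridge frame; TCP lies DT under it
def tcp_for(tip,th=39.,dy=0.):
    "TCP (world) putting the tongue tip at bay point tip (x,z) in mm with cartridge th deg from level"
    a=np.radians(th-24);r=np.array([[np.cos(a),-np.sin(a)],[np.sin(a),np.cos(a)]])
    q=np.array(tip)/1000+r@np.array([PIV[0]+.058,PIV[2]])
    return ap(TB,[q[0],dy,q[1]])[0]-[0,0,DT]
E
python3 - <<'E'
from h import *
p=tcp_for((-40,5))+[0,0,.04];print(p,tcp_for((-57,1)));go(p,YB+180)
E
```

```text
[ 5.47833877e-01 -5.20526654e-04  1.24063610e-01] [0.56112631 0.00355546 0.07349491]
shift [-1.773e+02  1.000e-01 -2.440e+01] turn -180.0 | t 7.45 q6 -25.0 F [-4.  -1.3  4.3] open 38.9
```

Request:
send_rows(targets="0 0 -30 0 255;0 0 -80 0 255;0 0 -100 0 255;-20 0 -100 10 255;-40 0 -100 20 255;-60 0 -100 30 255;-80 0 -100 40 255;-100 0 -100 50 255;-120 0 -100 60 255;-140 0 -100 70 255;-160 0 -100 80 255;-177.3 0 -100 90 255")

```text
time: 8.95
ee_pos: [0.5487, 0.0001, 0.1988]
tcp_rot: [180.0, -0.0, 106.8]
wrist_force: [0.2, -0.4, -0.3]
opening: 0.0388
grasp_force: 34.6
```

Request:
send_rows(targets="0 0 0 10 255;0 0 0 20 255;0 0 0 30 255;0 0 0 40 255;0 0 0 50 255;0 0 0 60 255;0 0 0 70 255;0 0 30 80 255;0 0 60 90 255;0 0 75.5 90 255;0 0 75.5 90 255")

```text
time: 10.32
ee_pos: [0.5474, -0.0003, 0.1229]
tcp_rot: [-180.0, 0.1, 17.3]
wrist_force: [0.8, 0.4, -0.8]
opening: 0.0386
grasp_force: 34.6
```

```bash
python3 - <<'E'
from h import *
from workcell import camera,bot
p=tcp_for((-40,5))+[0,0,.04];go(p,YB+180);o=bot.get_obs();print(o["ee_pos"],o["tcp_rot"])
ims=[]
for n in("scene","top"):
    s=camera(n);cv2.imwrite(f"pics/{n}3.png",s)
    u=proj(n,p)[0];x,y=(u-[40,45]).astype(int);k=5 if n=="scene" else 5;y=max(y,0);print(n,x,y)
    ims.append(cv2.resize(s[y:y+110,x:x+80],None,fx=k,fy=k,interpolation=cv2.INTER_CUBIC))
cv2.imwrite("pics/c3.png",np.hstack(ims))
E
```

```text
shift [ 0.4  0.4 -1.1] turn 0.3 | t 10.32 q6 162.7 F [ 0.8  0.4 -0.8] open 38.6
[ 5.47381366e-01 -2.92498555e-04  1.22919650e-01] [-1.79959554e+02  8.55752735e-02  1.73075211e+01]
scene 310 139
top 306 141
```

View pics/c3.png

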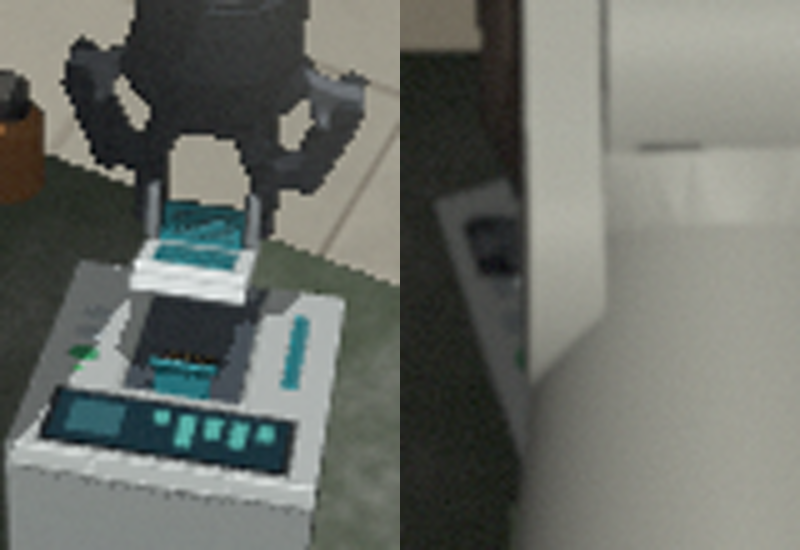

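```bash
python3 - <<'E'
from h import *
from workcell import bot
o=bot.get_obs();t=o["ee_pos"]
Z=np.array([0,0,1]);xb=np.array([np.cos(np.radians(o["tcp_rot"][2]+180)),np.sin(np.radians(o["tcp_rot"][2]+180)),0])
def cart(P,th):
    th=np.radians(th);ex=xb*np.cos(th)+Z*np.sin(th);ez=-xb*np.sin(th)+Z*np.cos(th);ey=np.cross(ez,ex)
    return t+[0,0,DT]+(np.array(P)/1000-PIV)@np.array([ex,ey,ez])
P=[(48,-26,7),(48,26,7),(48,-26,0),(48,26,0),(42,-26,12),(42,26,12),(-4,-20,30),(-4,20,30)]
for th in(34,37,40,43): print(th,np.round((proj("scene",cart(P,th))-[310,139]+.5)*5-.5).astype(int).tolist())
Q=[(43.2,-13,9.4),(43.2,13,9.4),(61,-16,24),(61,16,24),(-51,-25,11),(-51,25,11),(40,-28,4.5),(40,28,4.5),(40,-31.5,8),(40,31.5,8)]
print("bay",np.round((proj("scene",ap(TB,np.array(Q)/1000))-[310,139]+.5)*5-.5).astype(int).tolist())
# raw vs subpixel: enlarge for a look with the prediction at 39 deg drawn
s=cv2.imread("pics/scene3.png")[160:224,324:384];k=9
im=cv2.resize(s,None,fx=k,fy=k,interpolation=cv2.INTER_CUBIC)
for q,c in((proj("scene",cart(P,39)),(0,0,255)),(proj("scene",ap(TB,np.array(Q)/1000)),(0,255,255))):
    for u in q: cv2.drawMarker(im,tuple(((u-[324,160]+.5)*k-.5).astype(int)),c,0,12,1)
cv2.imwrite("pics/c4.png",im)
E
```

```text
34 [[131, 279], [244, 295], [129, 294], [243, 310], [133, 265], [247, 281], [162, 206], [246, 218]]
37 [[131, 273], [245, 289], [129, 288], [243, 304], [134, 260], [248, 276], [162, 206], [247, 217]]
40 [[132, 267], [246, 283], [130, 282], [244, 298], [134, 254], [248, 270], [162, 205], [247, 217]]
43 [[132, 261], [247, 277], [130, 276], [245, 292], [135, 249], [249, 264], [162, 205], [247, 216]]
bay [[155, 371], [209, 379], [147, 360], [215, 370], [157, 283], [254, 297], [124, 373], [240, 390], [118, 365], [248, 385]]
```

View pics/c4.png

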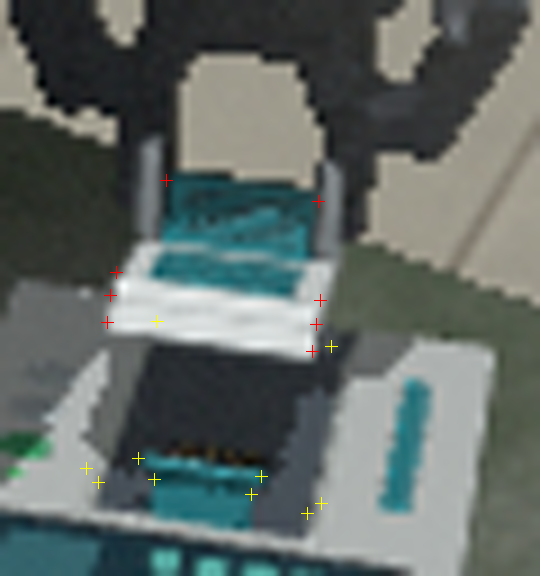

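```bash
python3 - <<'E'
from h import *
for tip in((-45,15),(-45,4),(-51,2),(-57,.5),(-59,0)): go(tcp_for(tip,37),YB+180)
E
```

```text
shift [ 6.4  0.  34.4] turn 0.2 | t 10.43 q6 162.7 F [ 0.  -0.6 -0.2] open 39.0
shift [ 1.9  0.  44.5] turn 0.2 | t 10.43 q6 162.7 F [ 0.  -0.6 -0.2] open 39.0
shift [ 6.6  0.  48.7] turn 0.2 | t 10.43 q6 162.7 F [ 0.  -0.6 -0.2] open 39.0
shift [11.5  0.1 52.6] turn 0.2 | t 10.43 q6 162.7 F [ 0.  -0.6 -0.2] open 39.0
shift [13.1  0.1 53.8] turn 0.2 | t 10.43 q6 162.7 F [ 0.  -0.6 -0.2] open 39.0
```

Request:
send_rows(targets="6 0 20 0 255;6 0 34 0 255;2 0 40 0 255;2 0 44.5 0 255;2 0 44.5 0 255;2 0 44.5 0 255", newtons=25)

```text
time: 11.18
ee_pos: [0.5499, 0.0001, 0.0798]
tcp_rot: [180.0, -0.0, 17.1]
wrist_force: [-1.0, -0.2, -0.7]
opening: 0.0387
grasp_force: 34.6
```

Request:
send_rows(targets="2 0 2.5 0 255;4.7 0 5 0 255;7 0 7 0 255;9.5 0 9 0 255;9.5 0 9 0 255")

```text
time: 11.8
ee_pos: [0.5589, 0.0031, 0.07]
tcp_rot: [-180.0, 0.0, 17.1]
wrist_force: [0.3, 0.6, -1.2]
opening: 0.0389
grasp_force: 36.3
```

Request:
send_rows(targets="1 0 0.7 0 255;2 0 1.3 0 255;3 0 2 0 255;3 0 2 0 255")

```text
time: 12.3
ee_pos: [0.5603, 0.0035, 0.0702]
tcp_rot: [180.0, 0.1, 17.1]
wrist_force: [-14.6, -3.8, 20.3]
opening: 0.0391
grasp_force: 38.3
```

```bash
python3 - <<'E'
from h import *
from workcell import bot,camera
o=bot.get_obs()
for th in(35,37,39):
    d=o["ee_pos"]-tcp_for((0,0),th); print(th,np.round(np.linalg.inv(TB[:3,:3])@d*1000,1))
s=camera("scene")[165:225,315:385];cv2.imwrite("pics/c5.png",cv2.resize(s,None,fx=9,fy=9,interpolation=cv2.INTER_CUBIC))
E
```

```text
35 [-60.1  -0.1   0.6]
37 [-58.9  -0.1  -0.9]
39 [-57.6  -0.1  -2.3]
```

View pics/c5.png

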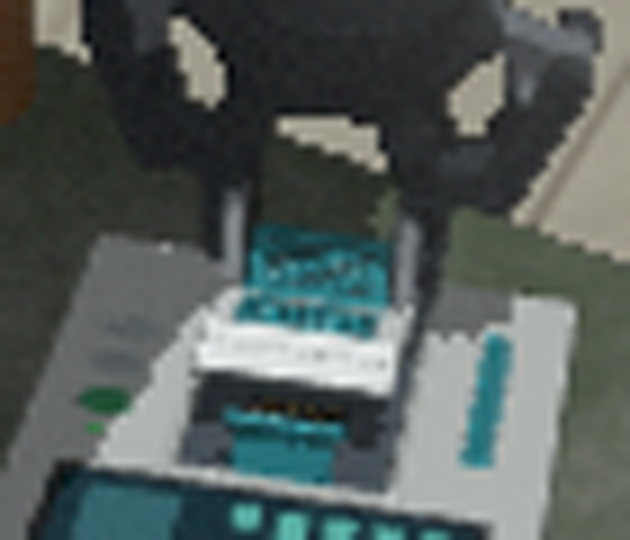

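Request:
send_rows(targets="-1.2 0 -1 0 255;-2 0 -1.5 0 255;-2 0 -1.5 0 255;-2 0 -1.5 0 180;-2 0 -1.5 0 100;-2 0 -1.5 0 0;-2 0 -1.5 0 0;-2 0 -1.5 0 0;-2 0 -1.5 0 0;-2 0 -40 0 0;-2 0 -80 0 0;-2 0 -80 0 0")

```text
time: 13.85
ee_pos: [0.5613, 0.0033, 0.1518]
tcp_rot: [179.9, -0.3, 17.1]
wrist_force: [0.5, -0.4, 0.1]
opening: 0.0853
grasp_force: 0.0
```

```bash
python3 - <<'E'
from h import *
from workcell import bot,camera
s=camera("scene");cv2.imwrite("pics/scene6.png",s)
Xc=lambda ph,P: ap(TB,np.array([-.0585,0,0])+ (np.array(P)/1000+[.058,0,0])@R.from_euler("y",-ph,degrees=True).as_matrix().T)
P=[(48,-26,7),(48,26,7),(42,-26,12),(42,26,12),(-14,-20,30),(-14,20,30),(-4,-20,30),(-4,20,30)]
im=cv2.resize(s[165:225,315:385],None,fx=9,fy=9,interpolation=cv2.INTER_CUBIC)
for ph,c in((0,(0,0,255)),(8,(0,255,255))):
    for u in proj("scene",Xc(ph,P)): cv2.drawMarker(im,tuple(((u-[315,165]+.5)*9-.5).astype(int)),c,0,12,1)
cv2.imwrite("pics/c6.png",im)
# pad point for the press: heel 8 deg above home
for ph in(8,0): print(ph,Xc(ph,[20,0,12])[0]); go(Xc(ph,[22,0,12])[0],YB+180)
E
```

```text
8 [ 0.5262511  -0.00713866  0.07971619]
shift [-37.7  -0.2  68.7] turn 0.0 | t 13.9 q6 163.3 F [-0.1 -0.9  0.3] open 85.4
0 [ 0.51995354 -0.00906974  0.07089391]
shift [-44.4  -0.2  77.8] turn 0.0 | t 13.9 q6 163.3 F [-0.1 -0.9  0.3] open 85.4
```

View pics/c6.png

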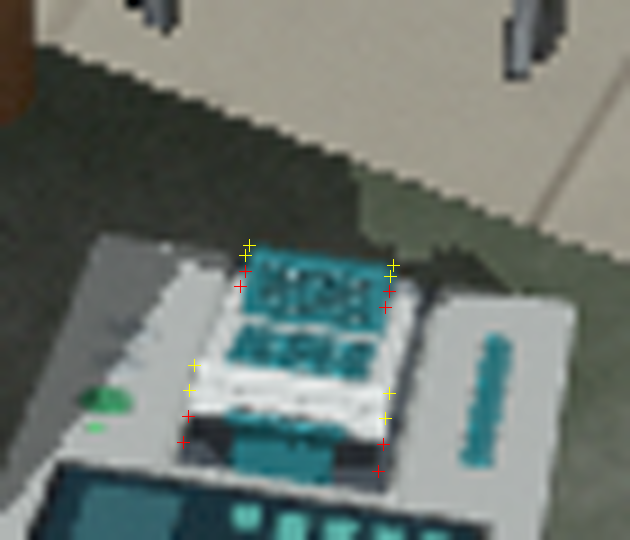

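Request:
send_rows(targets="-15 0 0 0 255;-31 0 0 0 255;-31 0 0 0 255;-31 0 30 0 255;-31 0 55 0 255;-31.5 0 60 0 255;-31.8 0 62 0 255;-32 0 64 0 255;-32 0 64 0 255")

```text
time: 15.02
ee_pos: [0.5294, -0.0061, 0.0849]
tcp_rot: [180.0, -0.0, 17.1]
wrist_force: [0.9, -0.8, -0.6]
opening: 0.0002
grasp_force: 0.0
```

Request:
send_rows(targets="-0.8 0 1.2 0 255;-1.6 0 2.4 0 255;-2.4 0 3.6 0 255;-3.2 0 4.8 0 255;-3.2 0 4.8 0 255")

```text
time: 15.65
ee_pos: [0.5264, -0.0071, 0.0801]
tcp_rot: [180.0, -0.1, 17.1]
wrist_force: [-0.2, 0.4, 5.9]
opening: -0.0001
grasp_force: 2.4
```

Request:
send_rows(targets="-0.6 0 1 0 255;-1.2 0 2 0 255;-1.8 0 3 0 255;-2.4 0 4 0 255;-2.4 0 4 0 255")

```text
time: 16.27
ee_pos: [0.5236, -0.0078, 0.0753]
tcp_rot: [-180.0, 0.0, 17.1]
wrist_force: [-1.1, -1.5, 2.8]
opening: 0.0002
grasp_force: 0.5
```

Request:
send_rows(targets="-0.3 0 1 0 255;-0.6 0 2 0 255;-0.6 0 2 0 255")

```text
time: 16.65
ee_pos: [0.5231, -0.008, 0.0734]
tcp_rot: [-180.0, 0.0, 17.1]
wrist_force: [-0.8, -0.1, 2.2]
opening: 0.0003
grasp_force: 0.7
```

Request:
send_rows(targets="-0.3 0 1 0 255;-0.6 0 2 0 255;-0.9 0 3 0 255;-0.9 0 3 0 255")

```text
time: 17.15
ee_pos: [0.523, -0.0081, 0.0722]
tcp_rot: [180.0, -0.1, 17.1]
wrist_force: [-2.2, 1.4, 14.1]
opening: 0.0002
grasp_force: 6.3
```

Request:
send_rows(targets="0 0 0.6 0 255;0 0 1.2 0 255;0 0 1.2 0 255")

```text
time: 17.52
ee_pos: [0.5234, -0.0081, 0.072]
tcp_rot: [180.0, -0.2, 17.1]
wrist_force: [-4.9, 0.7, 20.6]
opening: 0.0002
grasp_force: 8.8
```

Request:
send_rows(targets="0 0 -2 0 255;0 0 -30 0 255;30 0 -70 0 255;60 0 -100 0 255;60 0 -100 0 255")

```text
time: 18.15
ee_pos: [0.5817, 0.0099, 0.1706]
tcp_rot: [180.0, -0.2, 17.1]
wrist_force: [-0.3, 0.9, -1.4]
opening: 0.0001
grasp_force: 0.0
```

```bash
python3 - <<'E'
from h import *
from workcell import bot,camera
s=camera("scene");cv2.imwrite("pics/scene7.png",s)
Xc=lambda ph,P: ap(TB,np.array([-.0585,0,0])+ (np.array(P)/1000+[.058,0,0])@R.from_euler("y",-ph,degrees=True).as_matrix().T)
P=[(48,-26,7),(48,26,7),(42,-26,12),(42,26,12),(-14,-20,30),(-14,20,30),(-4,-20,30),(-4,20,30)]
im=cv2.resize(s[165:225,315:385],None,fx=9,fy=9,interpolation=cv2.INTER_CUBIC)
for ph,c in((0,(0,0,255)),):
    for u in proj("scene",Xc(ph,P)): cv2.drawMarker(im,tuple(((u-[315,165]+.5)*9-.5).astype(int)),c,0,12,1)
cv2.imwrite("pics/c7.png",im)
E
```

```text
(no output)
```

View pics/c7.png

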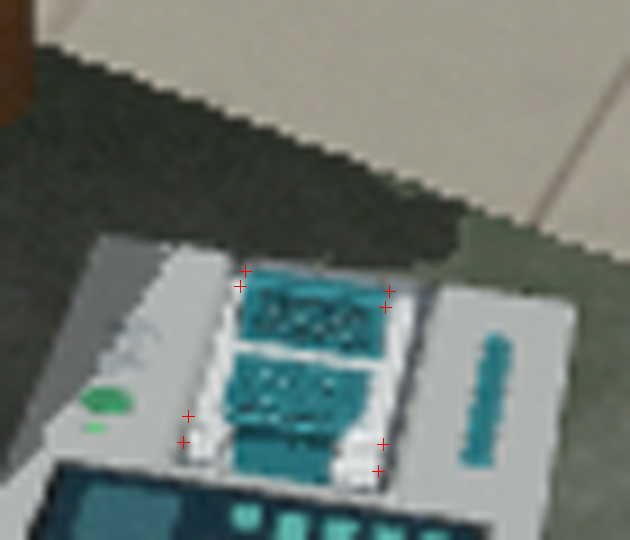

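```bash
python3 - <<'E'
import cv2,numpy as np
for n in("scene0","scene3","scene6","scene7"):
    s=cv2.imread(f"pics/{n}.png").astype(int)
    print(n);print("tab rows",[tuple(s[r,344:350].mean(0).astype(int)) for r in range(206,220)])
E
```

```text
scene0
tab rows [(np.int64(85), np.int64(77), np.int64(69)), (np.int64(84), np.int64(78), np.int64(69)), (np.int64(85), np.int64(77), np.int64(68)), (np.int64(68), np.int64(71), np.int64(69)), (np.int64(47), np.int64(65), np.int64(70)), (np.int64(95), np.int64(90), np.int64(53)), (np.int64(123), np.int64(114), np.int64(43)), (np.int64(77), np.int64(71), np.int64(25)), (np.int64(105), np.int64(97), np.int64(33)), (np.int64(120), np.int64(111), np.int64(39)), (np.int64(120), np.int64(111), np.int64(39)), (np.int64(120), np.int64(111), np.int64(38)), (np.int64(151), np.int64(148), np.int64(113)), (np.int64(155), np.int64(157), np.int64(152))]
scene3
tab rows [(np.int64(47), np.int64(43), np.int64(39)), (np.int64(48), np.int64(44), np.int64(39)), (np.int64(48), np.int64(44), np.int64(40)), (np.int64(38), np.int64(40), np.int64(39)), (np.int64(28), np.int64(38), np.int64(41)), (np.int64(94), np.int64(88), np.int64(49)), (np.int64(125), np.int64(117), np.int64(44)), (np.int64(76), np.int64(70), np.int64(23)), (np.int64(107), np.int64(99), np.int64(33)), (np.int64(122), np.int64(113), np.in
[... 821 characters left out ...]
t64(158), np.int64(161), np.int64(155))]
scene7
tab rows [(np.int64(133), np.int64(124), np.int64(50)), (np.int64(123), np.int64(116), np.int64(47)), (np.int64(123), np.int64(114), np.int64(38)), (np.int64(134), np.int64(126), np.int64(53)), (np.int64(118), np.int64(110), np.int64(39)), (np.int64(114), np.int64(106), np.int64(52)), (np.int64(126), np.int64(117), np.int64(44)), (np.int64(78), np.int64(72), np.int64(25)), (np.int64(107), np.int64(98), np.int64(32)), (np.int64(122), np.int64(112), np.int64(39)), (np.int64(122), np.int64(114), np.int64(39)), (np.int64(123), np.int64(113), np.int64(40)), (np.int64(154), np.int64(152), np.int64(117)), (np.int64(158), np.int64(160), np.int64(155))]
```

```bash
python3 -c "
from workcell import ticket
print(ticket.job_done())"
```

```text
the job is handed in; nothing more can be done
None
```

The cartridge is in the bay with its tongue under the lip and its heel under the catch. In the last picture the catch tab sits exactly where it did when closed, and the arm is clear. I handed the job in at about 18 s; no verdict was returned.

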